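Bolt the drying chest

ROBOT

A 6-joint arm with a two-finger parallel gripper is mounted at the origin on the work surface. World frame = base frame: x ahead of the robot, y to its left, z up, the work surface at z = 0. Lengths are in mm, angles in rad, forces in N, time in s.
With the tool pointing down it reaches from about 350 to 925 mm from the base axis. Payload 6.4 kg.
Tool frame: the origin (TCP) lies between the finger pads; the fingertips stand 14 mm ahead of it and the grasp point (between the pads) lies 5 mm behind it; z points along the fingers, y is the line along which they close (so a half turn about z gives the same grasp; the last joint's range is limited). The gripper opens to 85 mm and grips with 20 to 120 N. Pads are 22 mm wide; open, the fingers measure 114 mm over their backs; the gripper's body (76 mm by 85 mm) begins 54 mm behind the grasp point. The pads swing forward as they close: fully open they stand 13 mm farther back than shut.
Start: joints at [0.983, 0.245, 1.558, -0, 1.339, -0.174], TCP at [261.358, 595.152, 245.29] pointing down, gripper open.
Joint ranges: [-3.13, 3.13], [-1.02, 2.26], [0.13, 2.54], [-0.95, 4.09], [0.21, 2.88], [-2.74, 2.74]. Speed limits (rad/s): [2.57, 2.57, 3.14, 3.14, 3.14, 3.14].

INTERFACE

Orientations are given as a unit quaternion [x, y, z, w].
In Python, from bench import bot, capture gives the robot as it stands. Calls block until the motion is done:
- bot.movep(position, orientation): joint-space move of the TCP to a pose.
- bot.move_l(position, v=150, rot=None, guard=None): straight line of the TCP; rot=None keeps the orientation; v is the mean speed in mm/s. With guard (N) it stops when the force on the tool has changed by that much, and returns True; else False.
- bot.set_joints(angles): joint-space move.
- bot.gripper_open() and bot.close(newtons=None): open the fingers fully, or close them until they stop; newtons is the grip in N (None keeps the last).
- bot.wait(seconds).
- bot.inverse_kinematics(position, orientation): joint angles nearest the present ones, or None.
- bot.get_obs(): the state.
- capture(name): name is "side" or "top"; returns a dict with "pixels" (400x640x3 uint8, red, green, blue), "vertical_fov" (degrees; the focal length in pixels is half the picture's height over the tangent of half this angle, whatever the lens; pixels are square), "cx", "cy" (the principal point, pixels), "k1" (the pictures are not rectified: a ray, as slopes to the right and down, at radius r is drawn at 1 + k1 r^2 times it, then the intrinsics apply), "R" (3x3) and "t" (3): a world point X has camera coordinates R X + t. Camera axes: x right, y down, z forward; pixel columns grow to the right and rows downward; lengths in mm; the calibration is good to about 2 mm. A picture is of the moment at which its call begins. There is no depth.
A pose or a line that the arm cannot do raises bot.Unreachable and nothing moves.
- bot.hand_in(): hands the job in; it is judged then, once.
The state is a dict: "clock": time; "joints": joint angles; "qvel": joint speeds; "joint_torque": joint torques, N m; "position": TCP position; "eef_rot": TCP orientation; "force": force on the tool from outside, world axes, zero at the start; "torque": the same for the moment, N m; "opening": finger opening in mm; "finger_force": force on a finger pad.
Only numpy, scipy, OpenCV 4.12 (cv2) and the standard library are available. Lean on these libraries where they do the work, as an engineer would, in place of code of your own. Each camera call takes 0.05 s, during which the arm holds its last target. There are 200 camera calls.

TASK

The drying chest, the larger of the two low wooden boxes and the one with slatted vents in its lid, has been left unbolted. Slide its barrel bolt all the way across into the keeper on the other lid leaf, then turn the bolt's handle right down into the notch so that it cannot slide back, and let go. Leave the bolt of the smaller plain box as it is.

Things in the scene. Friction and masses are not known exactly. Their poses are not given: they have to be found in the camera images.
- drying_chest: Fixed low chest, 160 (x) by 230 (y) by 70 mm high, vent slats 3 mm high on the far half of its lid. Origin: centre of underside, z up. Bolt shaft along its y at x = 5, z = 96 mm; slides 60 mm to +y, 2 N friction, to a stop. Slot sides beside it reach 10 mm above the shaft axis, strap and keeper 11 mm; the -x side, 13 to 22 mm from the axis, has the notch. Lid bare beyond 25 mm to -x.
- handle_knob (a point): Centre of the smooth ball knob, 18 mm across (free to swivel between fingers), on the handle of the chest's bolt: a straight stem 9 mm thick, ball centre 55 mm from the shaft axis. In the chest's frame its y is -80 to -65 mm at first and -20 mm with the bolt fully across; the handle can go down in the notch from y = -30 mm on. Starts 150 mm above the desk. The bolt stays where it is left.
- handle (a joint): Angle of that handle about the shaft, rad: 0 straight up (within 0.2 of it at first), growing as it turns down to the chest's -x side, 1.4 = fully down in the notch (stop). Turns easily: it stays put near upright, drops by its own weight past about 0.6. Away from the notch the slot side stops it at about 0.7. In the chest's frame the knob is at x = 5 - 55 sin(angle), z = 96 + 55 cos(angle) mm.
- small_handle_knob (a point): Centre of the ball knob, 13 mm across, of the similar bolt on the other box, which is plain, 120 by 165 by 45 mm, without vent slats, also fixed to the desk. This knob stands about 103 mm above the desk. Not to be moved.

How it is judged (in metres and radians):
On the way, in this order (a step that is already met when the one before it is completed fails the run):
1. the drying chest's bolt is slid across, its shaft through the keeper (y of handle_knob in the frame of drying_chest above -0.036 m and value of joint handle below 0.9 rad), for 0.02 s.
2. its handle is then turned down into the notch (y of handle_knob in the frame of drying_chest above -0.036 m and value of joint handle above 1.2 rad), for 0.2 s.
At the end, for the whole second after the job is handed in: The drying chest's bolt is within 16 mm of fully across (knob at y > -36 mm in the chest's frame), its handle is down in the notch (angle above 1.2 rad, within about 11 degrees of the stop) and at rest (all of step 2 and velocity of joint handle below 0.1 rad/s); the robot touches nothing.
It fails at once if the knob of the smaller box's bolt has been moved by more than 10 mm (distance of small_handle_knob from where it was at the start of the episode above 0.01 m).
It also fails if it takes over 34 s, if anything falls off the work surface, if the arm or the gripper's body presses on something with over 40 N, if the wrist force passes 120 N, or if a joint passes its speed limit or range.

## Working session

There is one attempt and no reset: what is moved stays moved. The work goes in short steps, each a Python script; the robot and the scene stay as the last script left them, time stands still between calls to the robot, and variables do not carry over. Pictures are saved under pics/ and viewed, at most 10 in all, crops included, and the job is handed in when it is done.

```bash
mkdir -p pics; python3 - <<'E'
from bench import bot, capture
import cv2
for n in("side","top"):
    c=capture(n); cv2.imwrite(f"pics/{n}0.png",c["pixels"][:,:,::-1])
    print(n,c["vertical_fov"],c["cx"],c["cy"],c["k1"],c["R"],c["t"])
print(bot.get_obs())
E
```

```text
side 45.2299240223611 324.539985896167 204.1074435267115 -0.13580007404798794 [[ 0.99733083 -0.07238889 -0.00954261]
 [-0.04702408 -0.53682307 -0.84238336]
 [ 0.05585651  0.84058363 -0.53879422]] [-528.57819191  100.5286068   967.10817817]
top 44.94216552111633 324.78230110968286 191.02795175190832 -0.11698669524593677 [[ 2.81837119e-02 -9.99602465e-01  7.68772625e-04]
 [-9.80806152e-01 -2.78021781e-02 -1.92993087e-01]
 [ 1.92937738e-01  4.68524463e-03 -9.81199815e-01]] [-47.26986989 547.79814228 920.01825797]
{'clock': 0.1, 'joints': array([ 9.82908394e-01,  2.45741700e-01,  1.55893530e+00, -1.18743811e-05,
        1.33872592e+00, -1.74084035e-01]), 'qvel': array([-0.00147371, -0.00048967, -0.00329506, -0.0017128 ,  0.00119866,
        0.00031446]), 'joint_torque': array([ 1.98628513e-04, -4.30674291e+01, -3.27126539e+01, -1.25706761e-04,
        2.86418079e-03, -1.24491010e-05]), 'position': array([261.06715411, 594.72049761, 244.26891335]), 'eef_rot': array([ 2.05427489e-01,  9.78671920e-01, -8.42380906e-04, -3.31198118e-04]), 'force': array([-0.23425447,  0.23765695, -0.84535826]), 'torque': array([-0.04164508, -0.05349708, -0.00956733]), 'finger_force': 0.0, 'opening': 85.51381730658221}
```

View pics/side0.png

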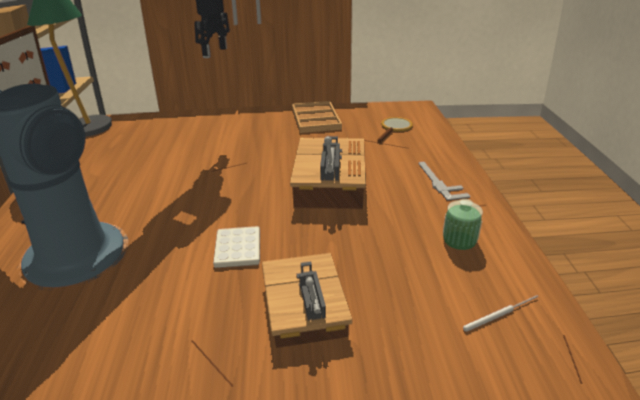

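View pics/top0.png

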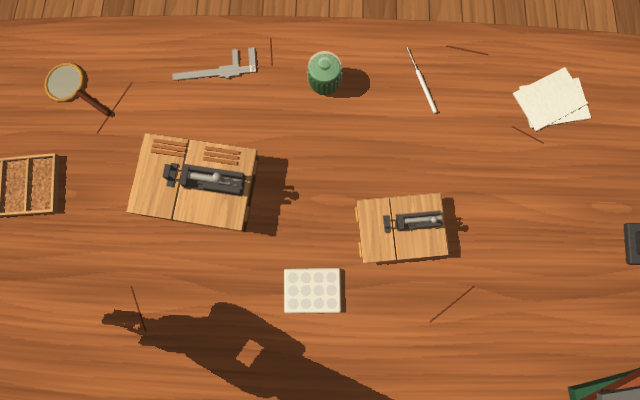

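Side view: the chest is at about (330,165) with its vents on the right, and the plain box is at (307,295). Top view: the chest lid corners are near (146,134), (257,149), (246,230) and (127,212). The keeper is at (170,175), to world +y, and the knob is near (215,177).

```bash
cat > h.py <<'E'
import numpy as np, cv2
def K(c):
    f=200/np.tan(np.radians(c["vertical_fov"])/2); return np.array([[f,0,c["cx"]],[0,f,c["cy"]],[0,0,1.]])
def D(c): return np.array([c["k1"],0,0,0.])
def ray(c,uv):
    p=cv2.undistortPoints(np.array([[uv]],float),K(c),D(c))[0,0]
    R,t=np.array(c["R"]),np.array(c["t"]); d=R.T@np.array([*p,1]); return -R.T@t,d/np.linalg.norm(d)
def plane(c,uv,z):
    o,d=ray(c,uv); return o+d*(z-o[2])/d[2]
def tri(rs):
    A=sum(np.eye(3)-np.outer(d,d) for o,d in rs); b=sum((np.eye(3)-np.outer(d,d))@o for o,d in rs)
    x=np.linalg.solve(A,b); return x,[np.linalg.norm(np.cross(d,x-o)) for o,d in rs]
def proj(c,X):
    R=np.array(c["R"]);return cv2.projectPoints(np.array(X,float).reshape(-1,1,3),cv2.Rodrigues(R)[0],np.array(c["t"],float),K(c),D(c))[0][:,0]
E
python3 - <<'E'
from bench import bot,capture
from h import *
c=capture("top"); s=capture("side")
cs=[(146,134),(257,149),(246,230),(127,212)]
P=np.array([plane(c,u,70) for u in cs]);print(P)
print([np.linalg.norm(P[i]-P[(i+1)%4]) for i in range(4)],P.mean(0))
a=cv2.resize(c["pixels"][120:240,115:265],None,fx=4,fy=4,interpolation=cv2.INTER_CUBIC)
b=cv2.resize(s["pixels"][125:210,280:380],None,fx=6,fy=6,interpolation=cv2.INTER_CUBIC)
cv2.imwrite("pics/a.png",a[:,:,::-1]);cv2.imwrite("pics/b.png",b[:,:,::-1])
E
```

```text
[[655.05420599 340.21736613  70.        ]
 [628.20834844 107.37263708  70.        ]
 [463.68685801 119.87602201  70.        ]
 [491.66346933 362.67737571  70.        ]]
[np.float64(234.3872178947593), np.float64(164.9959255471707), np.float64(244.4078315898109), np.float64(164.92721078352886)] [559.65322044 232.53585023  70.        ]
```

View pics/a.png

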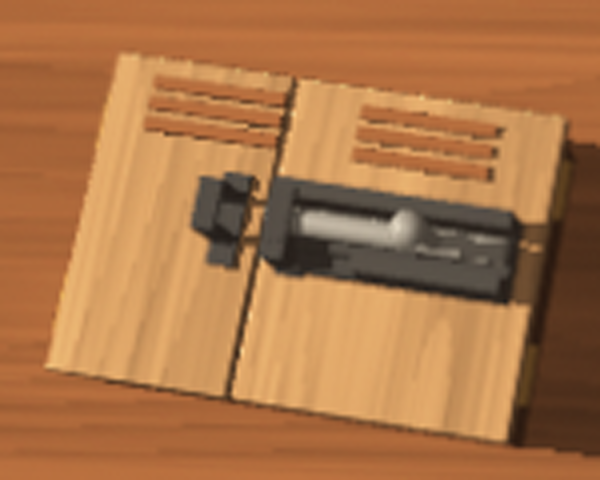

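View pics/b.png

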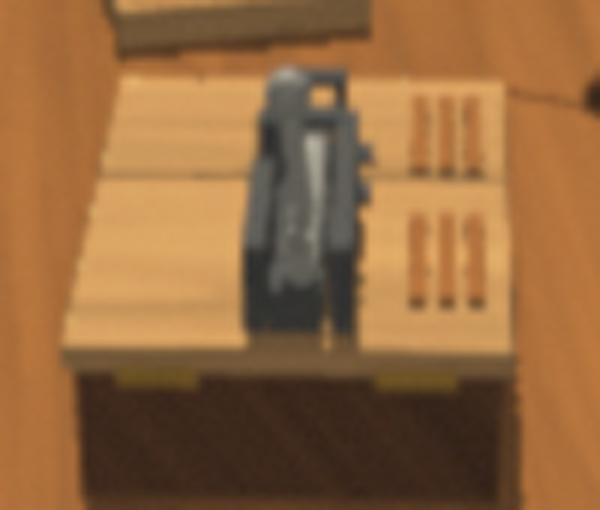

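Crop a shows the corners at (145,133), (257,150), (243,230.5) and (126.5,212), with the knob at (216.8,176.5). Crop b shows the knob top at about (328,138) in the side view.

```bash
python3 - <<'E'
from bench import bot,capture
from h import *
c=capture("top"); s=capture("side")
cs=[(145,133.3),(256.8,150),(243,230.5),(126.5,212)]
P=np.array([plane(c,u,70) for u in cs]);print(P)
print([np.linalg.norm(P[i]-P[(i+1)%4]) for i in range(4)],P.mean(0))
S=np.array([plane(s,u,70) for u in [(280+64/6,125+350/6),(280+512/6,125+353/6),(280+503/6,125+80/6),(280+120/6,125+78/6)]]);print(S,S.mean(0))
kt=(216.75,176.5);ks=(328,138.5)
k,res=tri([ray(c,kt),ray(s,ks)]);print("knob",k,res)
yv=(P[0]-P[1]+P[3]-P[2])[:2];xv=(P[0]-P[3]+P[1]-P[2])[:2]
for M,yv,xv in((P,yv,xv),(S,(S[3]-S[0]+S[2]-S[1])[:2],(S[1]-S[0]+S[2]-S[3])[:2])):
    ay=np.arctan2(-yv[0],yv[1]);ax=np.arctan2(xv[1],xv[0]);print("yaw",ay,ax)
    a=(ay+ax)/2;R=np.array([[np.cos(a),-np.sin(a)],[np.sin(a),np.cos(a)]])
    print("knob in chest",R.T@(k[:2]-M.mean(0)[:2]),k[2])
    print("axis knob spots",plane(c,kt,150))
q=bot.get_obs();print(q["position"])
E
```

```text
[[656.52709307 342.52407293  70.        ]
 [626.10446098 107.65625454  70.        ]
 [462.52051503 125.7177676   70.        ]
 [491.62925846 363.72066041  70.        ]]
[np.float64(236.82995726526232), np.float64(164.57802291474937), np.float64(239.77634564427657), np.float64(166.2545974680483)] [559.19533189 234.90468887  70.        ]
[[464.61205234 122.07621812  70.        ]
 [628.12802948 105.33381989  70.        ]
 [658.50164926 340.45479466  70.        ]
 [491.99103153 357.8649009   70.        ]] [560.80819065 231.43243339  70.        ]
knob [550.75949394 165.21403052 154.53495533] [np.float64(0.34573397914606313), np.float64(0.34573397914632964)]
yaw -0.12523470687214686 -0.11894958449012322
knob in chest [  0.11451702 -70.19927428] 154.53495532987404
axis knob spots [551.41079973 166.25593613 150.        ]
yaw -0.12203113039317934 -0.10311705119769707
knob in chest [ -2.54634927 -66.92809044] 154.53495532987404
axis knob spots [551.41079973 166.25593613 150.        ]
[261.26673105 595.01352603 244.9084702 ]
```

```bash
cat >> h.py <<'E'
YAW=-0.12
RC=np.array([[np.cos(YAW),-np.sin(YAW)],[np.sin(YAW),np.cos(YAW)]])
a_=(YAW+np.pi)/2
Q=[np.cos(a_),np.sin(a_),0,0]
def st(b):
    o=b.get_obs();print(round(o["clock"],2),o["position"].round(1),"F",o["force"].round(1),"op",round(o["opening"],1),"ff",round(o["finger_force"],1))
    return o
E
python3 - <<'E'
from bench import bot,capture
from h import *
print(bot.inverse_kinematics([551,166,225],Q))
bot.movep([551,166,225],Q); st(bot)
bot.move_l([551,166,146],v=80,guard=12); st(bot)
s=capture("side");t=capture("top")
bot_pic=cv2.resize(s["pixels"][100:210,270:400],None,fx=6,fy=5,interpolation=cv2.INTER_CUBIC)
cv2.imwrite("pics/c.png",bot_pic[:,:,::-1])
E
```

```text
[ 9.56825945e-02  9.14372402e-02  1.76985509e+00 -4.44089210e-16
  1.28030033e+00 -1.35511373e+00]
2.17 [550.9 166.7 225.1] F [-0.1 -0.2 -1.1] op 85.7 ff 0.0
3.31 [551.5 166.  146.7] F [ 0.   0.2 -0. ] op 85.4 ff 0.0
```

View pics/c.png

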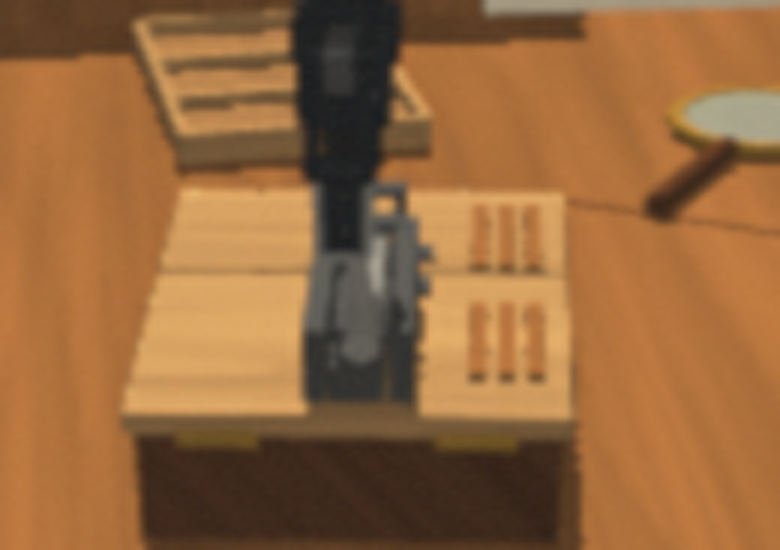

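The near finger, at about (343,215) in the crop, hides the knob and stem, so the two line up in x. I'll close and slide.

```bash
python3 - <<'E'
from bench import bot,capture
from h import *
bot.close(20); o=st(bot)
if 14<o["opening"]<21:
    p=o["position"]; d=RC@[0,1]
    for n in range(1,9):
        q=p.copy(); q[:2]+=d*8*n
        g=bot.move_l(q,v=50,guard=15); st(bot)
        if g: break
    s=capture("side")
    cv2.imwrite("pics/d.png",cv2.resize(s["pixels"][90:200,270:400],None,fx=6,fy=5,interpolation=cv2.INTER_CUBIC)[:,:,::-1])
E
```

```text
4.05 [551.  166.1 146.1] F [0.6 1.  0.3] op 16.3 ff 19.5
4.36 [552.1 174.6 146.1] F [0.3 0.2 0.3] op 16.2 ff 19.5
4.67 [553.  182.6 146.1] F [-0.5  1.4  0.1] op 16.5 ff 19.6
4.97 [553.9 190.6 146.1] F [-0.9  0.6 -0.2] op 16.2 ff 19.6
5.28 [554.9 198.5 146.1] F [0.2 2.5 0.2] op 16.2 ff 19.6
5.59 [555.9 206.4 146.1] F [ 0.7  1.  -0.1] op 16.2 ff 19.7
5.9 [556.8 214.3 146.1] F [ 0.5  1.  -0.8] op 16.0 ff 19.7
6.12 [557.2 217.9 146. ] F [-1.6 -6.7  4.2] op 16.5 ff 20.1
```

View pics/d.png

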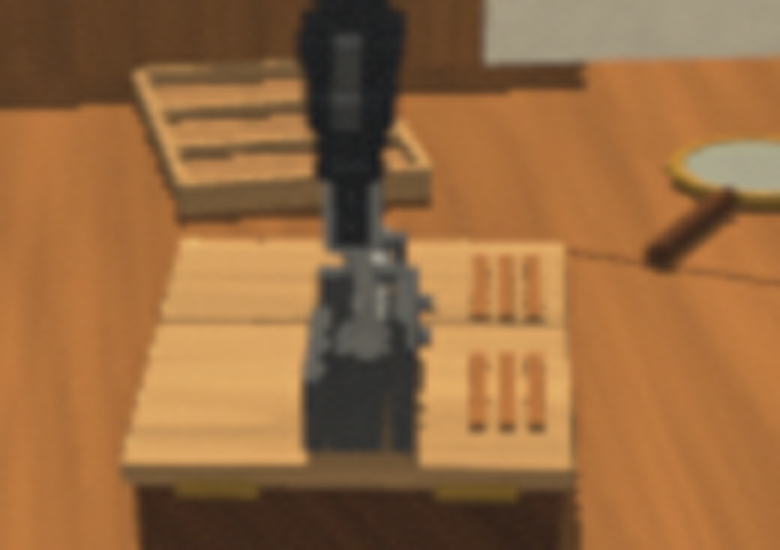

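The bolt is at its stop, after 52 mm of travel. Next I'll swing the handle along its arc.

```bash
python3 - <<'E'
from bench import bot,capture
from h import *
o=st(bot); p=o["position"].copy(); p[:2]-=RC@[0,1.5]
t0=0.1
for t in np.arange(0.2,1.46,0.12):
    q=p.copy(); q[:2]+=RC@[-55*(np.sin(t)-np.sin(t0)),0]; q[2]+=55*(np.cos(t)-np.cos(t0))
    g=bot.move_l(q,v=40,guard=20); print(round(t,2),g,end=" "); st(bot)
    if g: break
s=capture("side")
cv2.imwrite("pics/e.png",cv2.resize(s["pixels"][90:200,270:400],None,fx=6,fy=5,interpolation=cv2.INTER_CUBIC)[:,:,::-1])
E
```

```text
6.17 [557.3 217.8 146. ] F [-1.3 -5.8  4.7] op 15.9 ff 20.1
0.2 False 6.45 [551.6 217.3 145.2] F [0.4 0.  0.6] op 16.3 ff 19.9
0.32 False 6.77 [545.1 218.  143.5] F [1.5 0.5 1.1] op 16.2 ff 19.9
0.44 False 7.08 [538.9 218.7 141. ] F [0.4 2.6 3.1] op 16.3 ff 20.0
0.56 False 7.4 [533.1 219.3 137.7] F [0.  2.2 2.1] op 16.1 ff 20.2
0.68 False 7.72 [527.6 219.8 133.5] F [-0.7  1.8  2.6] op 16.2 ff 20.2
0.8 False 8.03 [523.  220.3 129.1] F [-0.3  1.7  1.4] op 16.3 ff 20.3
0.92 False 8.35 [518.8 220.8 124.1] F [0.9 0.6 0.1] op 15.8 ff 20.3
1.04 False 8.67 [515.2 221.3 118.7] F [1.6 1.4 1.3] op 16.1 ff 20.4
1.16 False 8.98 [512.4 221.7 112.9] F [2.4 0.3 0.7] op 16.2 ff 20.5
1.28 False 9.3 [510.2 221.9 106.8] F [ 1.7 -0.1 -0.2] op 16.1 ff 20.6
1.4 False 9.62 [508.6 222.1 100.3] F [ 1.4  1.2 -0.1] op 16.0 ff 20.6
```

View pics/e.png

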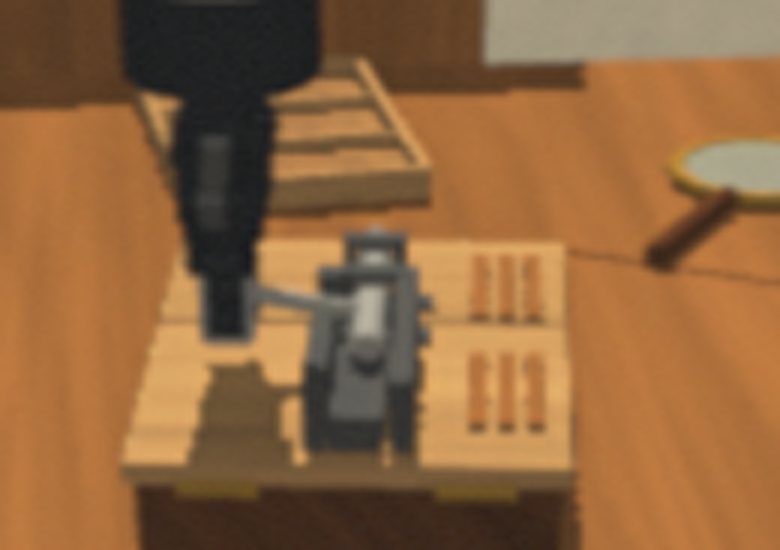

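The handle is down in the notch, with the stem running from (250,290) to (360,305) in the crop. I'll press it gently to the stop, release and retreat.

```bash
python3 - <<'E'
from bench import bot,capture
from h import *
p=st(bot)["position"]
print(bot.move_l(p-[0,0,6],v=20,guard=8)); p=st(bot)["position"]
bot.gripper_open(); st(bot)
bot.move_l(p+[0,0,140],v=100); st(bot)
p=bot.get_obs()["position"]
bot.move_l(p+[-120,-60,0],v=150); bot.wait(.3); st(bot)
s=capture("side");t=capture("top")
cv2.imwrite("pics/f.png",np.hstack([cv2.resize(s["pixels"][110:210,280:380],(400,400)),cv2.resize(t["pixels"][125:235,120:260],(400,400))])[:,:,::-1])
E
```

```text
9.67 [508.7 222.1 100.5] F [ 1.3 -0.1  0.4] op 16.3 ff 20.6
True
9.95 [508.5 222.3  96.8] F [-0.6 -0.5  3.4] op 16.1 ff 21.0
10.62 [508.2 222.2  96.6] F [-0.5 -0.2 -1.2] op 85.3 ff 0.0
12.18 [508.  222.2 235.9] F [-0.3  0.3  0.5] op 85.5 ff 0.0
13.53 [388.3 162.3 235.8] F [-0.  -0.2  0.4] op 85.3 ff 0.0
```

View pics/f.png

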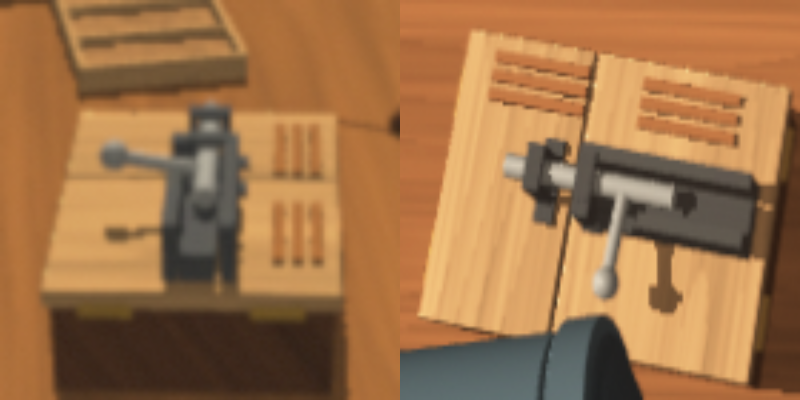

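The picture shows the shaft through the keeper (left edge near (515,167)) and the handle down at the stop, with the knob at (605,283). The robot is clear of everything.

```bash
python3 -c "
from bench import bot
print(bot.hand_in())"
```

```text
the job is handed in; nothing more can be done
None
```

The drying chest's bolt is fully across in the keeper, its handle is down in the notch at the stop, the gripper has let go and is clear, the smaller box was not touched, and the job was handed in (no verdict was returned).

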